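Level the sprung shelf with the spirit level

ROBOT

A 6-joint arm with a two-finger parallel gripper is mounted at the origin on the work surface; the furniture and walls round the work are solid. World frame = base frame: x ahead of the robot, y to its left, z up, the work surface at z = 0. Lengths are in m, angles in rad, forces in N, time in s.
With the tool pointing down it reaches from about 0.375 to 0.9 m from the base axis. Payload 3.1 kg.
Tool frame: the origin (TCP) lies on the centre line of the jaws, within the pads' length; the fingertips stand 25 mm ahead of it and the grasp point (between the pads) lies 6 mm ahead of it (robot.nose_length is the y of the fingertips in the tool frame, in m); y points along the fingers, z is the direction in which the jaws open and shut, and the axes are right-handed (so a half turn about y gives the same grasp; the last joint's range is limited). The gripper opens to 87 mm and grips with 3 to 60 N. Pads are 19 mm wide; open, the fingers measure 117 mm over their backs; the gripper's body (75 mm by 190 mm) begins 51 mm behind the grasp point.
Start: joints at [-1.476, 0.527, 1.433, -0, 1.181, -0.178], TCP at [0.168, -0.602, 0.248] pointing down, gripper open.
Joint ranges: [-3.08, 3.08], [-0.75, 2.2], [0.22, 2.44], [-1.43, 4.57], [0, 2.65], [-2.85, 2.85]. Speed limits (rad/s): [2.79, 2.79, 3.14, 3.14, 3.14, 3.14].

INTERFACE

Orientations are given as a unit quaternion [x, y, z, w].
In Python, from rig import robot, eyes, ticket gives the robot as it stands.
- The arm moves only by the tool play_rows, never from a script. Its argument "series" is a list of rows, each a list of 7 numbers: the opening, from 0 (shut) to 1 (fully open), then the shift along the tool's x, y, z scaled (see below), then the turn, a rotation vector about the tool's x, y, z scaled (see below). In form: [[claw, dx, dy, dz, ax, ay, az], ...]. A call has 1 to 12 rows; each row shifts and turns the commanded pose from where the row before left it, along the tool's axes as they then stand; what a row does not reach is not made up. The controller multiplies each number of a shift by 100 mm and each number of a turn by 180 degrees. A row lasts 1/12 s, in which the tool goes at most 41.7 mm and 7.16 degrees, less where a joint would pass 70% of its speed; a pose out of reach is approached as far as the arm can. A call with a number of a shift or a turn outside -1 to 1 is refused whole. A call with a gripper value outside its range is refused whole. The fingers move at their own pace and stop on an object; "grip_force" is the grip in N (left out, the last holds). Time passes only in rows, so rows that do not move let the fingers close. It gives the time, the measured TCP pose, the force and the opening at its end, in the units of the state.
- robot.get_obs(): the state, without advancing time (a new reading comes with each control period).
- eyes.camera(name): name is "scene" or "top" or "wrist"; returns the picture (400x640x3 uint8, red, green, blue); there is no depth.
- eyes.camera_params(name): a dict with "K" (3x3 intrinsics, pixels), "rvec" (rotation vector, rad) and "tvec" (3), from world to camera coordinates, as OpenCV has them. Camera axes: x right, y down, z forward; pixel columns grow to the right and rows downward; lengths in m; the calibration is good to about 2 mm. A picture is of the moment at which its call begins: read the wrist's pose just before it. camera_params takes no time and is no camera call; for the wrist camera it gives the pose at the moment of the call.
- ticket.hand_in(): hands the job in, once; it reports no verdict.
The state is a dict: "time": time; "q": joint angles; "joint_velocities": joint speeds; "joint_torque": joint torques, N m; "position": TCP position; "tool_rot": TCP orientation; "ft_force": force on the tool from outside, world axes, zero at the start; "moment": the same for the moment, N m; "grip_width": finger opening in m.
Only numpy, scipy, OpenCV 4.12 (cv2) and the standard library are available. Lean on these libraries where they do the work, as an engineer would, in place of code of your own. Each camera call takes 0.05 s, during which the arm holds its last target.

TASK

Pick up the spirit level and lay it lengthwise on the middle of the sprung shelf of the levelling stand, let go of it, then turn the shelf's front foot by its knob until the bubble stands centred between the two lines while the level is pressed down hard enough that the shelf sits down on its foot. Finish while still holding the level pressed down like that with the bubble centred; do not lean on it with more than about 50 N, and leave the tape measure, the tin and the screwdriver where they are.

Things in the scene. Friction and masses are not known exactly. Their poses are not given: they have to be found in the camera images.
- stand: Fixed levelling stand: dark steel base plate 330 x 120 x 10 mm; origin at the centre of its underside, x along it away from the knob end. Knob axis at x = -125 mm; hinge of the shelf, parallel to y, at x = +135 mm. It carries a bare aluminium shelf plate 282 x 110 x 10 mm (x -157 to +125 mm), top 60 mm above the bench when level. The foot under the knob starts 3 to 6.5 mm too short.
- shelf_top (a point): Point on the top surface of the shelf plate, on its centre line, where the middle of the level should lie: 155 mm from the knob's axis. It moves with the shelf; x along the shelf away from the knob, z normal to the surface.
- knob_grip (a point): On the axis of the foot's black round fluted knob (41 mm diameter; 18 to 45 mm above the top of the seated shelf), 32 mm above that: the height to grip, from above, in any direction. z is the axis. Clockwise seen from above raises the knob end of the shelf: 3.25 mm or 0.0125 rad of tilt per rad. About 0.1 N m turns it; it stays where it is left and has over 1.5 rad to spare beyond level.
- level: Loose bare aluminium spirit level with black end caps, 180 mm long (x), 28 wide (y), 42 high, 0.23 to 0.29 kg; origin at the centre of its underside, z up. Its middle 88 mm is 27 mm high and carries the green vial (15 mm diameter, top at 42 mm) with a pale bubble (about 13 mm visible) and two black lines 11.5 mm either side of the middle. Starts flat on the bench; may be laid either way round.
- level_end_a (a point): Middle of the flat top face of the level's end block at its +x end (46 x 28 mm, 67 mm from the middle, 42 mm above its underside): a place to press.
- level_end_b (a point): The same at the level's -x end.
- bubble (a joint): Offset of the bubble from the middle of the vial along the level's x, in m (0 = centred, limits +-0.030). It goes to the higher end: 0.8 m per rad of tilt (8 mm of bubble per 0.010 rad), and takes about 2 s to settle.
- shelf (a joint): Lift of the shelf off its foot, rad: 0 = seated, 0.02 = sprung up (knob end 5 mm up), as when not pressed. The foot and knob stay down. Springs lift the shelf even under the level's weight; about 3 N on the level's end nearer the knob, or 5 N at its middle, seats it. Only when it is seated does the bubble show the true setting of the foot: unpressed the knob end reads 0.02 rad too high.
- tape_measure: Yellow pocket tape measure, 41 x 80 x 65 mm, loose bystander; origin at the centre of its underside.
- oring_tin: Round open tin of O-rings, 68 mm diameter, 22 mm high, loose bystander; origin at the centre of its underside.
- screwdriver: Screwdriver, 215 x 30 x 31 mm, lying along its x, loose bystander; origin at the centre of its underside.

How it is judged:
By the outcome, as a careful person would: the job done as asked, in the order asked, and still so for the second after the job is handed in, while the arm keeps its last pose, push and grip.
It also fails if it takes over 67 s, if anything falls off the work surface, if the arm or the gripper's body presses on something with over 40 N, if the wrist force passes 120 N, or if a joint passes its speed limit or range.

## Working session

There is one attempt and no reset: what is moved stays moved. The work goes in short steps, Python scripts to look and compute and a tool call to move; the robot and the scene stay as the last step left them, time stands still between calls to the robot, and variables do not carry over. Pictures are saved under pics/ and viewed, and the job is handed in when it is done.

Besides the shell and the picture viewer there is one more tool, called after ">>>" in YAML: its name, and indented under it one key for each argument. play_rows: Moves the arm, as the interface text tells. Its arguments: {"type":"object","properties":{"series":{"type":"array","items":{"type":"array","items":{"type":"number"}}},"grip_force":{"type":"number"}},"required":["series"]}

```bash
ls; mkdir -p pics; python3 - <<'E'
from rig import robot, eyes, ticket
import cv2
print(robot.get_obs())
for n in ["scene","top","wrist"]:
    p=eyes.camera_params(n); print(n,p)
    im=eyes.camera(n); cv2.imwrite(f"pics/{n}0.png",im[:,:,::-1])
E
```

```text
pics
{'time': 0.0, 'q': array([-1.47650323e+00,  5.28462556e-01,  1.43391228e+00, -1.34511755e-05,
        1.18138389e+00, -1.78531484e-01]), 'joint_velocities': array([-0.00205076, -0.00111638,  0.00043386, -0.00152506, -0.00143759,
        0.00026808]), 'joint_torque': array([ 5.50988661e-04, -4.40033698e+01, -1.76589721e+01,  6.33021654e-02,
        5.80996647e-02, -1.75086948e-04]), 'position': array([ 0.16834858, -0.60119117,  0.24657062]), 'tool_rot': array([-0.09613307,  0.70130262, -0.69977196,  0.09618877]), 'ft_force': array([ 0.61149035, -0.46630143,  0.10204084]), 'moment': array([ 0.00718167, -0.00162158,  0.04211813]), 'grip_width': 0.08723029349473409}
scene {'K': array([[372.95369569,   0.        , 323.03135619],
       [  0.        , 372.95369569, 204.53667795],
       [  0.        ,   0.        ,   1.        ]]), 'rvec': array([ 0.97818166, -2.33764291,  1.18782283]), 'tvec': array([0.42584662, 0.27968481, 0.90649308])}
top {'K': array([[493.78719293,   0.        , 321.49665721],
       [  0.        , 493.78719293, 198.54076385],
       [  0.        ,   0.        ,   1.        ]]), 'rvec': array([ 2.12378763, -2.15294707,  0.18640313]), 'tvec': array([0.0690585 , 0.57486491, 1.45145193])}
wrist {'K': array([[357.26477712,   0.        , 311.46187611],
       [  0.        , 357.26477712, 195.52397229],
       [  0.        ,   0.        ,   1.        ]]), 'rvec': array([-2.32353791,  1.76197034,  0.24398412]), 'tvec': array([-0.62388827, -0.03273074,  0.39017935])}
```

View pics/scene0.png

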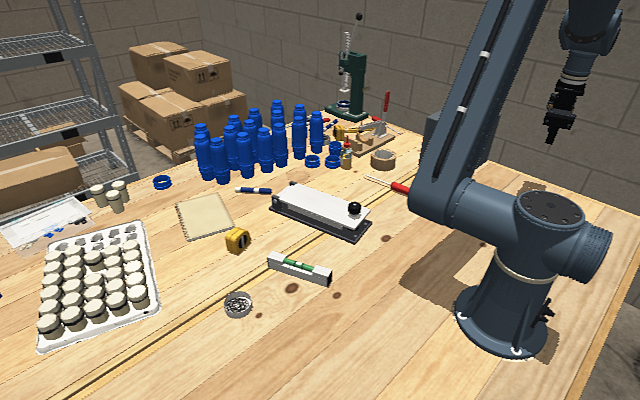

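View pics/top0.png

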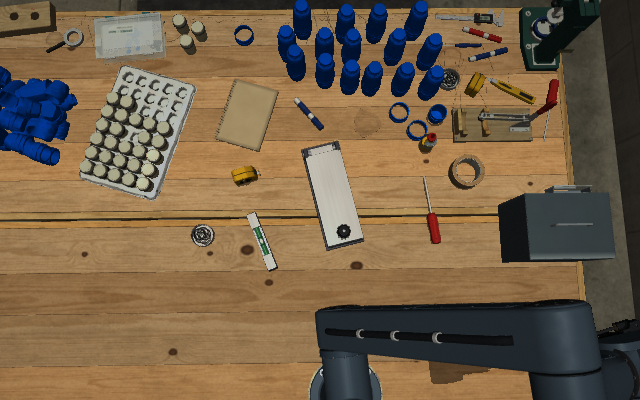

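View pics/wrist0.png

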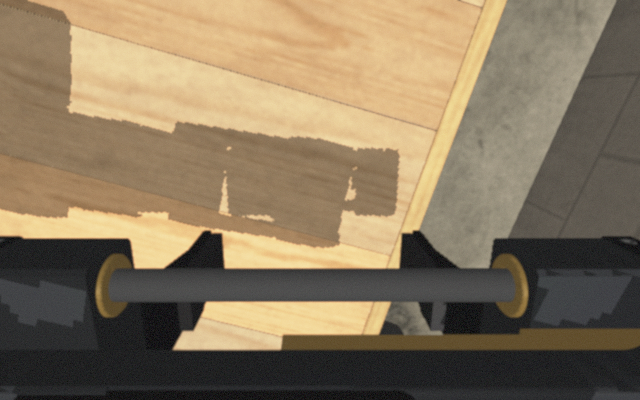

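The top view shows the level running from about (252,213) to (271,269). The stand runs from (321,145) to (345,245) with the knob at (343,232), and the screwdriver is near (431,215). The tape is at (245,175) and the tin at (203,235). Next I'll measure these.

```bash
cat > h.py <<'E'
import numpy as np, cv2
from scipy.spatial.transform import Rotation as R
def ray(p,uv):
    Rm=cv2.Rodrigues(p["rvec"])[0]; t=p["tvec"]
    d=Rm.T@np.linalg.inv(p["K"])@np.array([uv[0],uv[1],1.]); return -Rm.T@t, d
def onz(p,uv,z):
    c,d=ray(p,uv); return c+d*(z-c[2])/d[2]
def proj(p,X):
    return cv2.projectPoints(np.array(X,float).reshape(-1,3),p["rvec"],p["tvec"],p["K"],None)[0].reshape(-1,2)
E
python3 - <<'E'
from rig import eyes
from h import *
im=cv2.imread("pics/top0.png")
c=im[120:290,180:460]; cv2.imwrite("pics/topcrop.png",cv2.resize(c,None,fx=2.8,fy=2.8,interpolation=cv2.INTER_CUBIC))
im2=cv2.imread("pics/scene0.png")[170:330,210:410]; cv2.imwrite("pics/scenecrop.png",cv2.resize(im2,None,fx=3.7,fy=3.7,interpolation=cv2.INTER_CUBIC))
p=eyes.camera_params("top")
for n,uv,z in [("lev",(252,213),.042),("lev",(271,269),.042),("knob",(343,232),.105),("tape",(245,175),.06),("tin",(203,235),.02),("sd",(426,180),.015),("sd",(434,241),.015)]:
    print(n,onz(p,uv,z).round(4))
E
```

```text
lev [0.535  0.2723 0.042 ]
lev [0.3662 0.2144 0.042 ]
knob [0.4674 0.0011 0.105 ]
tape [0.6491 0.2922 0.06  ]
tin [0.4724 0.4239 0.02  ]
sd [ 0.6357 -0.2667  0.015 ]
sd [ 0.4448 -0.2818  0.015 ]
```

View pics/topcrop.png

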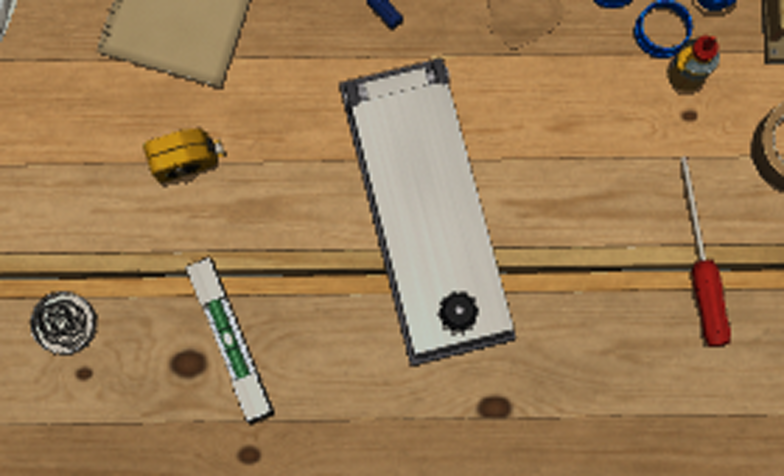

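View pics/scenecrop.png

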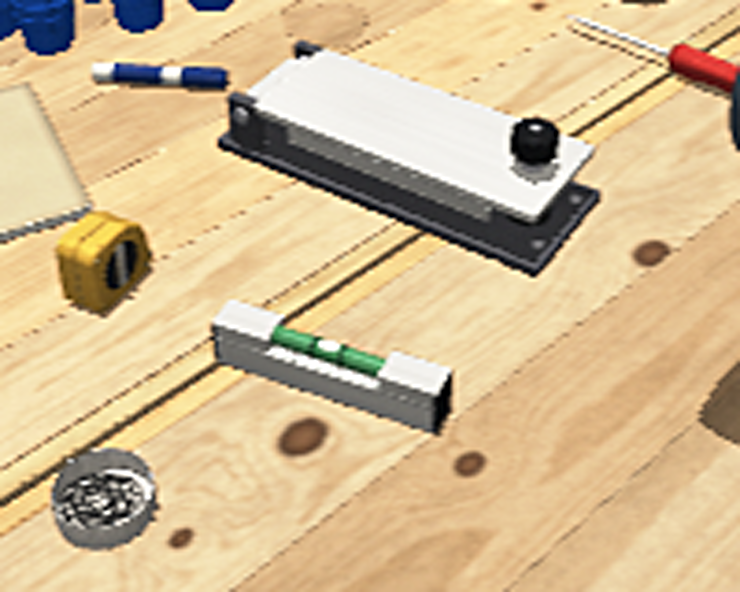

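```bash
python3 - <<'E'
from rig import eyes, robot
from h import *
o=robot.get_obs(); M=R.from_quat(o["tool_rot"]).as_matrix(); print("tool axes (cols)\n",M.round(3), o["time"])
pw=eyes.camera_params("wrist"); Rm=cv2.Rodrigues(pw["rvec"])[0]; C=-Rm.T@pw["tvec"]; print("cam in tool",(M.T@(C-o["position"])).round(4),"cam axes in tool\n",(M.T@Rm.T).round(3))
p=eyes.camera_params("top"); im=cv2.imread("pics/top0.png"); hsv=cv2.cvtColor(im,cv2.COLOR_BGR2HSV)
def big(mask,roi):
    m=np.zeros_like(mask); x0,y0,x1,y1=roi; m[y0:y1,x0:x1]=mask[y0:y1,x0:x1]
    cs=cv2.findContours(m,cv2.RETR_EXTERNAL,cv2.CHAIN_APPROX_NONE)[0]; return sorted(cs,key=cv2.contourArea)[::-1]
white=((hsv[...,1]<45)&(hsv[...,2]>150)).astype(np.uint8)
print("pix", hsv[222,255],hsv[190,330],hsv[262,268])
for n,roi,z in [("level",(240,205,285,280),.042),("shelf",(295,135,370,255),.060)]:
    cs=big(white,roi)
    pts=np.vstack(cs[:2] if n=="level" else cs[:1]).reshape(-1,2)
    w=np.array([onz(p,q,z)[:2] for q in pts]).astype(np.float32)
    print(n,[cv2.contourArea(c) for c in cs[:3]],cv2.minAreaRect(w),cv2.boxPoints(cv2.minAreaRect(w)).round(4).tolist())
dark=(hsv[...,2]<60).astype(np.uint8)
c=big(dark,(330,218,358,243))[0]; (u,v),r=cv2.minEnclosingCircle(c); print("knob",u,v,r,onz(p,(u,v),.100),cv2.contourArea(c))
g=((hsv[...,0]>40)&(hsv[...,0]<90)&(hsv[...,1]>90)).astype(np.uint8)
cs=big(g,(240,205,285,280)); pts=np.vstack(cs[:3]).reshape(-1,2); w=np.array([onz(p,q,.035)[:2] for q in pts]).astype(np.float32); print("vial",cv2.minAreaRect(w))
E
```

```text
tool axes (cols)
 [[-0.963 -0.     0.269]
 [-0.269  0.002 -0.963]
 [-0.    -1.    -0.002]] 0.15
cam in tool [-7.340e-02 -1.365e-01  1.000e-04] cam axes in tool
 [[-0.     0.963  0.269]
 [ 0.    -0.269  0.963]
 [ 1.     0.    -0.   ]]
pix [ 26  18 193] [ 23  22 184] [ 21  23 190]
level [133.5, 107.0, 5.0] ((0.4514573812484741, 0.24425901472568512), (0.17734138667583466, 0.027204498648643494), 22.05158233642578) [[0.36419999599456787, 0.22360000014305115], [0.37439998984336853, 0.19840000569820404], [0.5386999845504761, 0.26489999890327454], [0.5285000205039978, 0.29019999504089355]]
shelf [3283.5] ((0.5894957780838013, 0.027216963469982147), (0.29949742555618286, 0.10783836245536804), 13.422473907470703) [[0.43130001425743103, 0.04490000009536743], [0.4564000070095062, -0.05999999865889549], [0.7476999759674072, 0.009499999694526196], [0.722599983215332, 0.1143999993801117]]
knob 343.2272644042969 230.77272033691406 6.816774368286133 [4.71473262e-01 8.01262052e-05 1.00000000e-01] 121.0
vial ((0.4522140324115753, 0.24521173536777496), (0.08735670149326324, 0.012827808037400246), 21.936338424682617)
```

>>> play_rows:
  series:
    - [1, 0, 0, 0, 0, -0.0356, 0]
    - [1, -0.34, 0, -0.22, 0, 0, 0]
    - [1, -0.34, 0, -0.22, 0, 0, 0]
    - [1, -0.34, 0, -0.22, 0, 0, 0]
    - [1, -0.34, 0, -0.22, 0, 0, 0]
    - [1, -0.34, 0, -0.22, 0, 0, 0]
    - [1, -0.34, 0, -0.22, 0, 0, 0]
    - [1, -0.34, 0, -0.22, 0, 0, 0]
    - [1, -0.34, 0, -0.22, 0, 0, 0]
    - [1, -0.34, 0, -0.22, 0, 0, 0]
    - [1, -0.34, 0, -0.22, 0, 0, 0]
    - [1, -0.34, 0, -0.22, 0, 0, 0]

```text
time: 1.15
position: [0.4249, -0.2354, 0.2475]
tool_rot: [-0.135, 0.694, -0.694, 0.135]
ft_force: [0.5, -0.3, 0.6]
grip_width: 0.0872
```

>>> play_rows:
  series:
    - [1, -0.17, 0, -0.362, 0, 0, 0]
    - [1, -0.17, 0, -0.362, 0, 0, 0]
    - [1, -0.17, 0, -0.362, 0, 0, 0]
    - [1, -0.17, 0, -0.362, 0, 0, 0]
    - [1, -0.17, 0, -0.362, 0, 0, 0]
    - [1, -0.17, 0, -0.362, 0, 0, 0]
    - [1, -0.17, 0, -0.362, 0, 0, 0]
    - [1, -0.17, 0, -0.362, 0, 0, 0]
    - [1, -0.17, 0, -0.362, 0, 0, 0]
    - [1, -0.17, 0, -0.362, 0, 0, 0]
    - [1, -0.17, 0, -0.362, 0, 0, 0]
    - [1, 0, 0, 0, 0, 0, 0]

```text
time: 2.15
position: [0.4481, 0.2083, 0.2477]
tool_rot: [-0.137, 0.695, -0.693, 0.138]
ft_force: [1.2, -0.2, -0.7]
grip_width: 0.0867
```

```bash
cat >> h.py <<'E'
def delta(o,tgt,yawx=None):
    """tool-axis shift (scaled units) to tgt TCP; turn about y (scaled) to have tool x at world angle yawx deg, shift given in axes after turn"""
    M=R.from_quat(o["tool_rot"]).as_matrix()
    cur=np.degrees(np.arctan2(M[1,0],M[0,0]))
    tilt=np.degrees(np.arccos(-M[2,1]))
    s=0
    if yawx is not None:
        a=(yawx-cur+180)%360-180; s=-a/180; M=R.from_euler('z',a,degrees=True).as_matrix()@M
    d=M.T@(np.array(tgt)-o["position"])
    print("pos",o["position"].round(4),"yawx %.2f tilt %.2f"%(cur%360,tilt),"turn_y %.4f"%s,"shift",(d*10).round(3),"t",round(o["time"],2),"F",o["ft_force"].round(1))
def shot(eyes,name,fn):
    im=eyes.camera(name)[:,:,::-1].copy(); cv2.imwrite("pics/"+fn,im); return im
E
python3 - <<'E'
from rig import eyes,robot
from h import *
o=robot.get_obs(); p=eyes.camera_params("wrist"); im=shot(eyes,"wrist","w1.png")
delta(o,[.4515,.2445,.25],202); print(o["q"].round(3))
E
```

```text
pos [0.4481 0.2083 0.2477] yawx 202.43 tilt 0.22 turn_y 0.0024 shift [-0.167 -0.021 -0.324] t 2.15 F [ 1.2 -0.2 -0.7]
[0.207 0.351 1.756 0.003 1.032 1.384]
```

View pics/w1.png

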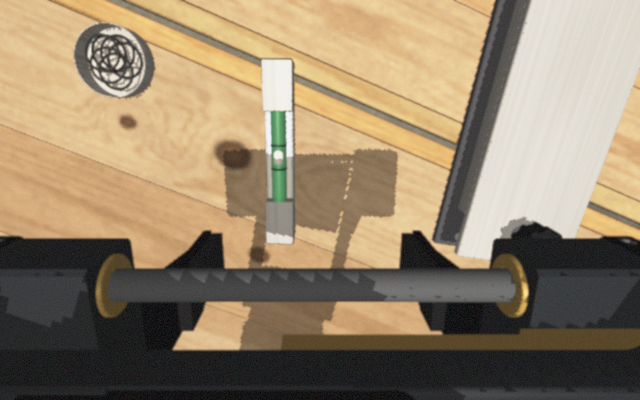

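```bash
python3 - <<'E'
from rig import eyes,robot
from h import *
o=robot.get_obs(); p=eyes.camera_params("wrist"); im=cv2.imread("pics/w1.png"); hsv=cv2.cvtColor(im,cv2.COLOR_BGR2HSV)
g=((hsv[...,0]>45)&(hsv[...,0]<90)&(hsv[...,1]>100)).astype(np.uint8); g[240:]=0
cs=sorted(cv2.findContours(g,cv2.RETR_EXTERNAL,cv2.CHAIN_APPROX_NONE)[0],key=cv2.contourArea)[-3:]
pts=np.vstack([c for c in cs if cv2.contourArea(c)>30]).reshape(-1,2)
w=np.array([onz(p,q,.0345)[:2] for q in pts],np.float32); print("vial",cv2.minAreaRect(w))
for q in [(278,59),(280,243),(262,59),(293,59)]: print(q,onz(p,q,.042).round(4))
# shelf front-left corner & knob check
for q in [(440,243),(458,252)]: print(onz(p,q,.01 if q[0]==440 else .06).round(4))
E
```

```text
vial ((0.44897475838661194, 0.24130573868751526), (0.08741854131221771, 0.01162196509540081), 22.25889778137207)
(278, 59) [0.5336 0.2734 0.042 ]
(280, 243) [0.3679 0.2077 0.042 ]
(262, 59) [0.5281 0.2867 0.042 ]
(293, 59) [0.5387 0.2609 0.042 ]
[0.423  0.0384 0.01  ]
[0.4337 0.0436 0.06  ]
```

>>> play_rows:
  series:
    - [0.7, -0.15, 0, -0.3, 0, 0, 0]
    - [0.7, 0, 0, 0, 0, 0, 0]
    - [0.7, 0, 0, 0, 0, 0, 0]

```text
time: 2.45
position: [0.4507, 0.2354, 0.2473]
tool_rot: [0.136, -0.694, 0.694, -0.135]
ft_force: [-0.3, -0.6, -0.5]
grip_width: 0.0741
```

```bash
python3 - <<'E'
from rig import eyes,robot
from h import *
o=robot.get_obs(); delta(o,[.4505,.2425,.030],202)
p=eyes.camera_params("wrist"); im=shot(eyes,"wrist","w2.png"); hsv=cv2.cvtColor(im,cv2.COLOR_BGR2HSV)
g=((hsv[...,0]>45)&(hsv[...,0]<90)&(hsv[...,1]>100)).astype(np.uint8); g[240:]=0
cs=sorted(cv2.findContours(g,cv2.RETR_EXTERNAL,cv2.CHAIN_APPROX_NONE)[0],key=cv2.contourArea)[-3:]
pts=np.vstack([c for c in cs if cv2.contourArea(c)>30]).reshape(-1,2)
w=np.array([onz(p,q,.0345)[:2] for q in pts],np.float32); print("vial",cv2.minAreaRect(w))
E
```

```text
pos [0.4507 0.2354 0.2473] yawx 202.12 tilt 0.05 turn_y 0.0007 shift [-0.026  2.173 -0.068] t 2.45 F [-0.3 -0.6 -0.5]
vial ((0.4488942623138428, 0.24404291808605194), (0.08719837665557861, 0.01129663735628128), 21.496423721313477)
```

>>> play_rows:
  series:
    - [0.7, -0.024, 0.1, -0.078, 0, 0, 0]
    - [0.7, 0, 0.34, 0, 0, 0, 0]
    - [0.7, 0, 0.34, 0, 0, 0, 0]
    - [0.7, 0, 0.34, 0, 0, 0, 0]
    - [0.7, 0, 0.34, 0, 0, 0, 0]
    - [0.7, 0, 0.34, 0, 0, 0, 0]
    - [0.7, 0, 0.25, 0, 0, 0, 0]
    - [0.7, 0, 0.1, 0, 0, 0, 0]
    - [0.7, 0, 0, 0, 0, 0, 0]
    - [0.7, 0, 0, 0, 0, 0, 0]

```text
time: 3.33
position: [0.4503, 0.2431, 0.0325]
tool_rot: [0.135, -0.694, 0.694, -0.135]
ft_force: [-0.2, -0.4, 0.9]
grip_width: 0.0609
```

```bash
python3 - <<'E'
from rig import eyes,robot
from h import *
o=robot.get_obs(); delta(o,[.450,.2435,.030],202)
im=shot(eyes,"wrist","w3.png")
E
```

```text
pos [0.4503 0.2431 0.0325] yawx 201.98 tilt 0.04 turn_y -0.0001 shift [ 0.001  0.025 -0.004] t 3.33 F [-0.2 -0.4  0.9]
```

View pics/w3.png

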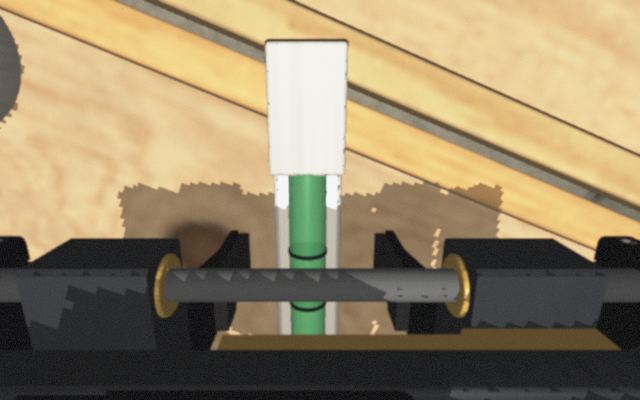

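The jaws straddle the level's middle (columns 275–345, far end at row 40) and are well aligned. Now I'll grip it.

>>> play_rows:
  series:
    - [0.25, 0, 0.025, 0, 0, 0, 0]
    - [0.1, 0, 0, 0, 0, 0, 0]
    - [0.1, 0, 0, 0, 0, 0, 0]
    - [0.1, 0, 0, 0, 0, 0, 0]
    - [0.1, 0, 0, 0, 0, 0, 0]
    - [0.1, 0, 0, 0, 0, 0, 0]
    - [0.1, 0, 0, 0, 0, 0, 0]
    - [0.1, 0, 0, 0, 0, 0, 0]
  grip_force: 25

```text
time: 4.05
position: [0.4502, 0.2439, 0.0304]
tool_rot: [-0.135, 0.694, -0.694, 0.135]
ft_force: [-1.2, 1.1, 4.2]
grip_width: 0.0278
```

Gripped at 27.8 mm, which matches the 28 mm width. Now lift.

>>> play_rows:
  series:
    - [0.1, 0, -0.2, 0, 0, 0, 0]
    - [0.1, 0, -0.3, 0, 0, 0, 0]
    - [0.1, 0, -0.35, 0, 0, 0, 0]
    - [0.1, 0, -0.35, 0, 0, 0, 0]
    - [0.1, 0, 0, 0, 0, 0, 0]
    - [0.1, 0, 0, 0, 0, 0, 0]

```text
time: 4.55
position: [0.4511, 0.2438, 0.1514]
tool_rot: [-0.134, 0.694, -0.694, 0.137]
ft_force: [0.2, -0.2, -2.6]
grip_width: 0.0279
```

```bash
python3 - <<'E'
from rig import eyes,robot
from h import *
o=robot.get_obs(); delta(o,[.6248,.0359,.15],193.4)
p=eyes.camera_params("wrist"); im=shot(eyes,"wrist","w4.png"); im=shot(eyes,"scene","s4.png")
print(o['grip_width'])
E
```

```text
pos [0.4511 0.2438 0.1514] yawx 202.05 tilt 0.23 turn_y 0.0480 shift [-1.208  0.021  2.425] t 4.55 F [ 0.2 -0.2 -2.6]
0.02792336049986247
```

View pics/w4.png

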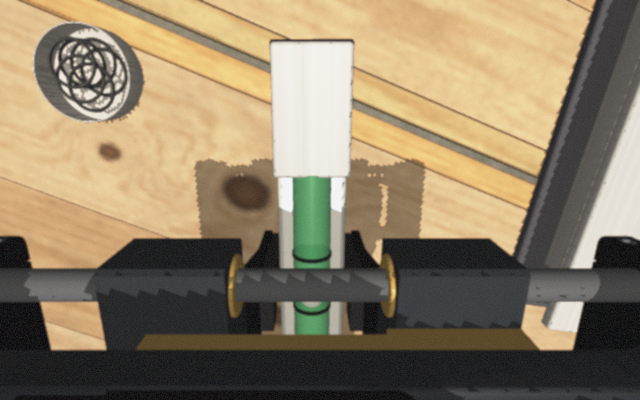

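>>> play_rows:
  series:
    - [0.1, 0, 0, 0, 0, 0.024, 0]
    - [0.1, 0, 0, 0, 0, 0.024, 0]
    - [0.1, -0.151, 0, 0.303, 0, 0, 0]
    - [0.1, -0.151, 0, 0.303, 0, 0, 0]
    - [0.1, -0.151, 0, 0.303, 0, 0, 0]
    - [0.1, -0.151, 0, 0.303, 0, 0, 0]
    - [0.1, -0.151, 0, 0.303, 0, 0, 0]
    - [0.1, -0.151, 0, 0.303, 0, 0, 0]
    - [0.1, -0.151, 0, 0.303, 0, 0, 0]
    - [0.1, -0.151, 0, 0.303, 0, 0, 0]
    - [0.1, 0, 0, 0, 0, 0, 0]
    - [0.1, 0, 0, 0, 0, 0, 0]

```text
time: 5.65
position: [0.6236, 0.0339, 0.147]
tool_rot: [-0.083, 0.703, -0.702, 0.08]
ft_force: [-0.1, 0.6, -3.4]
grip_width: 0.0277
```

```bash
python3 - <<'E'
from rig import eyes,robot
from h import *
o=robot.get_obs(); delta(o,[.6248,.0359,.15],193.4)
p=eyes.camera_params("wrist"); im=shot(eyes,"wrist","w5.png"); im=shot(eyes,"top","t5.png")
M=R.from_quat(o["tool_rot"]).as_matrix()
zt=o["position"][2]+.0116
a=onz(p,(312,40),zt); print("far end in tool (mm)",(M.T@(a-o["position"])*1000).round(1))
cv2.imwrite("pics/t5c.png",cv2.resize(im[120:290,240:440],None,fx=3.5,fy=3.5,interpolation=cv2.INTER_CUBIC))
E
```

```text
pos [0.6236 0.0339 0.147 ] yawx 193.21 tilt 0.25 turn_y -0.0011 shift [-0.016 -0.03  -0.017] t 5.65 F [-0.1  0.6 -3.4]
far end in tool (mm) [-90.7 -12.    0.2]
```

View pics/w5.png

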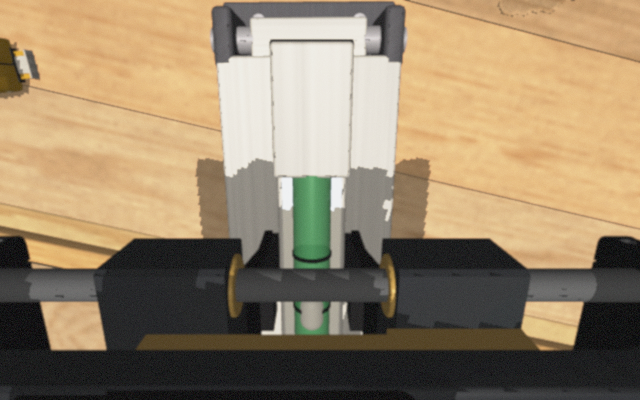

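View pics/t5c.png

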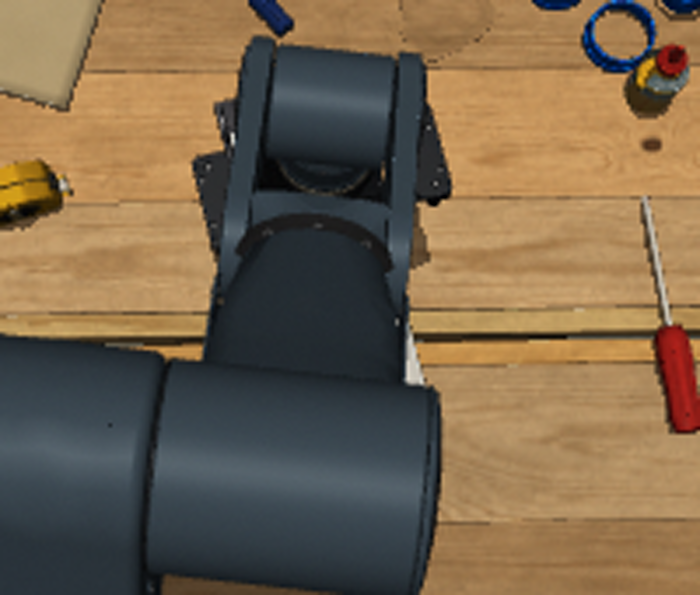

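```bash
python3 - <<'E'
from rig import eyes,robot
from h import *
o=robot.get_obs(); p=eyes.camera_params("wrist")
im=cv2.imread("pics/w5.png"); g=cv2.cvtColor(im,cv2.COLOR_BGR2GRAY).astype(int)
L=[];Rr=[]
for r in range(70,226,12):
    # scan outward for strong change from board
    row=im[r].astype(int)
    d=np.abs(np.diff(row,axis=0)).sum(1)
    l=205+np.argmax(d[205:245]); rr=375+np.argmax(d[375:412]); print(r,l,rr,end=' | ')
print()
for r in range(40,70,3): print(r,im[r,250-20].tolist(), im[r,385].tolist())
for q in [(219,58),(399,58),(268,40)]: print(q,onz(p,q,.060).round(4))
cv2.imwrite("pics/w5c.png",cv2.resize(im[0:250,190:420],None,fx=2.4,fy=2.4,interpolation=cv2.INTER_CUBIC))
E
```

```text
70 218 398 | 82 218 398 | 94 218 397 | 106 219 396 | 118 220 396 | 130 221 395 | 142 222 394 | 154 224 393 | 166 223 394 | 178 224 392 | 190 225 392 | 202 226 383 | 214 228 389 | 
40 [83, 82, 84] [71, 71, 74]
43 [85, 85, 90] [76, 75, 78]
46 [85, 83, 86] [76, 74, 75]
49 [83, 85, 88] [80, 77, 79]
52 [91, 89, 94] [78, 76, 79]
55 [88, 89, 93] [112, 118, 122]
58 [196, 210, 216] [216, 226, 229]
61 [224, 232, 236] [219, 228, 232]
64 [228, 235, 239] [218, 228, 233]
67 [227, 234, 238] [217, 227, 232]
(219, 58) [0.7006 0.111  0.06  ]
(399, 58) [0.725  0.0083 0.06  ]
(268, 40) [0.7168 0.0849 0.06  ]
```

View pics/w5c.png

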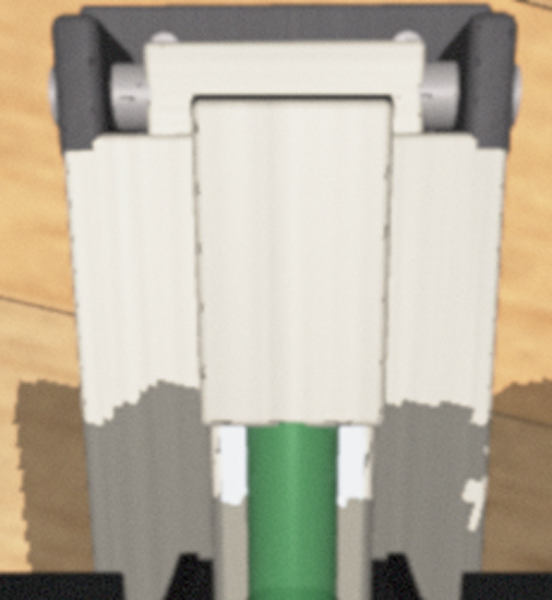

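>>> play_rows:
  series:
    - [0.1, 0, 0.1, -0.023, 0, 0, 0]
    - [0.1, 0, 0.2, 0, 0, 0, 0]
    - [0.1, 0, 0.15, 0, 0, 0, 0]
    - [0.1, 0, 0.05, 0, 0, 0, 0]
    - [0.1, 0, 0, 0, 0, 0, 0]
    - [0.1, 0, 0, 0, 0, 0, 0]

```text
time: 6.25
position: [0.6227, 0.039, 0.0996]
tool_rot: [-0.083, 0.702, -0.702, 0.082]
ft_force: [0.4, -0.3, -2.3]
grip_width: 0.028
```

```bash
python3 - <<'E'
from rig import eyes,robot
from h import *
o=robot.get_obs(); delta(o,[.6232,.0362,.0905],193.3)
im=shot(eyes,"scene","s6.png")
cv2.imwrite("pics/s6c.png",cv2.resize(im[150:270,240:420],None,fx=4,fy=4,interpolation=cv2.INTER_CUBIC))
E
```

```text
pos [0.6227 0.039  0.0996] yawx 193.46 tilt 0.07 turn_y 0.0009 shift [0.001 0.091 0.028] t 6.25 F [ 0.4 -0.3 -2.3]
```

View pics/s6c.png

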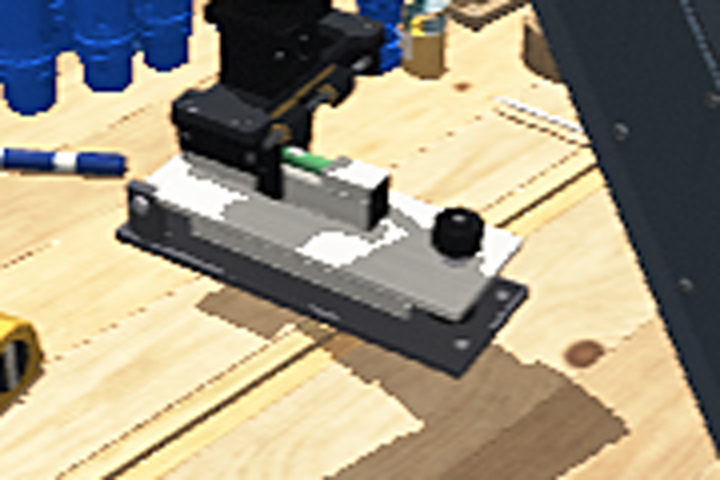

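The level hangs just above the shelf with its black near end about 65 mm from the knob. Lowering it now.

>>> play_rows:
  series:
    - [0.1, 0, 0.03, 0.026, 0, 0, 0]
    - [0.1, 0, 0.03, 0, 0, 0, 0]
    - [0.1, 0, 0.02, 0, 0, 0, 0]
    - [0.1, 0, 0.01, 0, 0, 0, 0]
    - [0.1, 0, 0, 0, 0, 0, 0]
    - [0.1, 0, 0, 0, 0, 0, 0]
    - [0.1, 0, 0, 0, 0, 0, 0]

```text
time: 6.88
position: [0.624, 0.0355, 0.0912]
tool_rot: [0.082, -0.702, 0.702, -0.083]
ft_force: [0.7, -0.0, -2.7]
grip_width: 0.0275
```

>>> play_rows:
  series:
    - [0.1, 0, 0.01, 0, 0, 0, 0]
    - [0.1, 0, 0.01, 0, 0, 0, 0]
    - [0.1, 0, 0, 0, 0, 0, 0]
    - [0.1, 0, 0, 0, 0, 0, 0]

```text
time: 7.22
position: [0.6241, 0.0355, 0.0899]
tool_rot: [0.082, -0.702, 0.702, -0.083]
ft_force: [-2.0, -0.5, 4.6]
grip_width: 0.0276
```

>>> play_rows:
  series:
    - [0.5, 0, 0, 0, 0, 0, 0]
    - [0.5, 0, 0, 0, 0, 0, 0]
    - [0.5, 0, 0, 0, 0, 0, 0]
    - [0.5, 0, 0, 0, 0, 0, 0]
    - [0.5, 0, -0.1, 0, 0, 0, 0]
    - [0.5, 0, -0.3, 0, 0, 0, 0]
    - [0.5, 0, -0.4, 0, 0, 0, 0]
    - [0.5, 0.4, -0.1, 0, 0, 0, 0]
    - [0.5, 0.4, 0, 0, 0, 0, 0]
    - [0.5, 0, 0, 0, 0, 0, 0]
    - [0.5, 0, 0, 0, 0, 0, 0]

```text
time: 8.13
position: [0.5426, 0.0172, 0.1795]
tool_rot: [-0.083, 0.703, -0.702, 0.081]
ft_force: [1.1, 0.5, 0.9]
grip_width: 0.0433
```

```bash
python3 - <<'E'
from rig import eyes,robot
from h import *
o=robot.get_obs(); delta(o,[.4735,0.0,.15],193.3); print(o["q"].round(3))
p=eyes.camera_params("wrist"); im=shot(eyes,"wrist","w7.png"); np.savez("w7.npz",**p)
E
```

```text
pos [0.5426 0.0172 0.1795] yawx 193.35 tilt 0.19 turn_y 0.0003 shift [0.711 0.297 0.009] t 8.13 F [1.1 0.5 0.9]
[-0.174  0.512  1.704  0.     0.929  1.164]
```

View pics/w7.png

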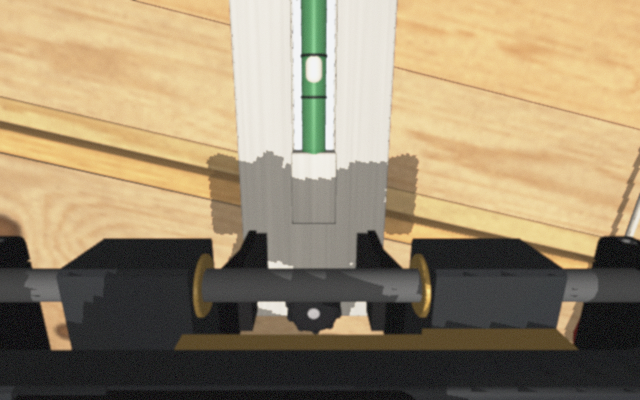

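```bash
python3 - <<'E'
from rig import eyes,robot
from h import *
p=eyes.camera_params("wrist"); im=shot(eyes,"wrist","w8.png")
im0=cv2.imread("pics/w7.png"); cv2.imwrite("pics/w7c.png",cv2.resize(im0[0:345,230:400],None,fx=1.7,fy=1.7))
print("knob",onz(p,(313,313),.099).round(4))
hsv=cv2.cvtColor(im,cv2.COLOR_BGR2HSV)
for u in (307,311,314,317,322):
    print(u,[(r,int(im[r,u,1])) for r in range(48,104,2)])
E
```

```text
knob [ 0.4757 -0.0009  0.099 ]
307 [(48, 162), (50, 161), (52, 161), (54, 161), (56, 164), (58, 151), (60, 72), (62, 137), (64, 234), (66, 242), (68, 242), (70, 242), (72, 242), (74, 242), (76, 242), (78, 242), (80, 243), (82, 242), (84, 238), (86, 221), (88, 164), (90, 160), (92, 161), (94, 158), (96, 160), (98, 161), (100, 148), (102, 75)]
311 [(48, 207), (50, 207), (52, 206), (54, 209), (56, 209), (58, 195), (60, 86), (62, 172), (64, 245), (66, 244), (68, 244), (70, 244), (72, 244), (74, 244), (76, 244), (78, 244), (80, 244), (82, 244), (84, 245), (86, 240), (88, 218), (90, 201), (92, 205), (94, 203), (96, 204), (98, 206), (100, 191), (102, 97)]
314 [(48, 175), (50, 172), (52, 170), (54, 171), (56, 173), (58, 161), (60, 74), (62, 166), (64, 243), (66, 244), (68, 244), (70, 244), (72, 244), (74, 244), (76, 244), (78, 244), (80, 244), (82, 244), (84, 242), (86, 234), (88, 190), (90, 171), (92, 172), (94, 173), (96, 173), (98, 171), (100, 159), (102, 83)]
317 [(48, 153), (50, 152), (52, 153), (54, 150), (56, 151), (58, 141), (60, 66), (62, 112), (64, 207), (66, 233), (68, 235), (70, 236), (72, 235), (74, 235), (76, 236), (78, 237), (80, 236), (82, 236), (84, 225), (86, 189), (88, 152), (90, 156), (92, 153), (94, 150), (96, 152), (98, 153), (100, 141), (102, 69)]
322 [(48, 120), (50, 118), (52, 124), (54, 121), (56, 121), (58, 122), (60, 64), (62, 66), (64, 114), (66, 122), (68, 119), (70, 121), (72, 124), (74, 125), (76, 123), (78, 122), (80, 120), (82, 121), (84, 126), (86, 127), (88, 129), (90, 120), (92, 118), (94, 120), (96, 121), (98, 124), (100, 110), (102, 53)]
```

>>> play_rows:
  series:
    - [0.75, 0.36, 0, 0.01, 0, 0, 0]
    - [0.75, 0.35, 0, 0, 0, 0, 0]
    - [0.75, 0, 0, 0, 0, -0.0389, 0]
    - [0.75, 0, 0, 0, 0, -0.0389, 0]
    - [0.75, 0, 0, 0, 0, -0.0389, 0]
    - [0.75, 0, 0, 0, 0, -0.0389, 0]
    - [0.75, 0, 0, 0, 0, -0.0389, 0]
    - [0.75, 0, 0, 0, 0, -0.0389, 0]
    - [0.75, 0, 0, 0, 0, -0.0389, 0]
    - [0.75, 0, 0, 0, 0, -0.0389, 0]
    - [0.75, 0, 0, 0, 0, 0, 0]
    - [0.75, 0, 0, 0, 0, 0, 0]

```text
time: 9.23
position: [0.4789, -0.0006, 0.1792]
tool_rot: [0.401, -0.581, 0.582, -0.402]
ft_force: [0.1, 0.8, 0.3]
grip_width: 0.065
```

```bash
python3 - <<'E'
from rig import eyes,robot
from h import *
p=eyes.camera_params("wrist"); im=shot(eyes,"wrist","w9.png")
o=robot.get_obs(); delta(o,[.4745,-.0003,.0917],249.3); print(o["q"].round(3),o["grip_width"])
E
```

```text
pos [ 0.4786 -0.0006  0.1791] yawx 249.26 tilt 0.08 turn_y -0.0002 shift [ 0.012  0.874 -0.04 ] t 9.28 F [-0.5 -0.8 -0.3]
[-0.235  0.439  1.864  0.     0.837  0.127] 0.06520986501974307
```

View pics/w9.png

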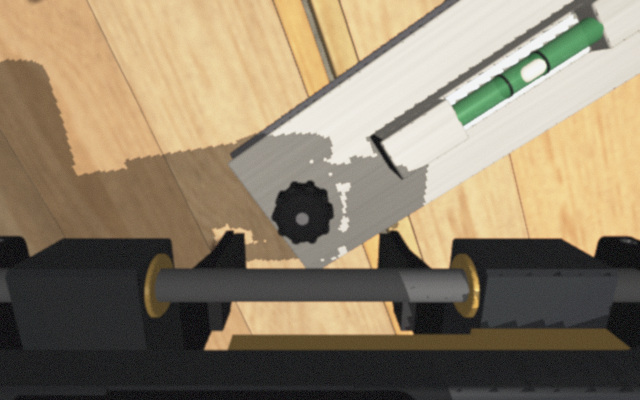

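```bash
python3 - <<'E'
from rig import eyes,robot
from h import *
p=eyes.camera_params("wrist"); o=robot.get_obs(); im=cv2.imread("pics/w9.png")
m=(im.max(2)<60).astype(np.uint8); m[:170]=0;m[245:]=0;m[:,:260]=0;m[:,345:]=0
c=max(cv2.findContours(m,cv2.RETR_EXTERNAL,cv2.CHAIN_APPROX_NONE)[0],key=cv2.contourArea); (u,v),r=cv2.minEnclosingCircle(c); print(u,v,r)
a=onz(p,(u,v),.099); b=onz(p,(u+r,v),.099); print("knob",a.round(4),"R",np.linalg.norm(a-b).round(4)); print(onz(p,(303,218),.099).round(4))
cv2.imwrite("pics/w9c.png",cv2.resize(im[0:140,430:640],None,fx=3.8,fy=3.8,interpolation=cv2.INTER_CUBIC))
E
```

```text
302.5 212.0 31.89445686340332
knob [0.4738 0.0034 0.099 ] R 0.0203
[ 0.4727 -0.0005  0.099 ]
```

View pics/w9c.png

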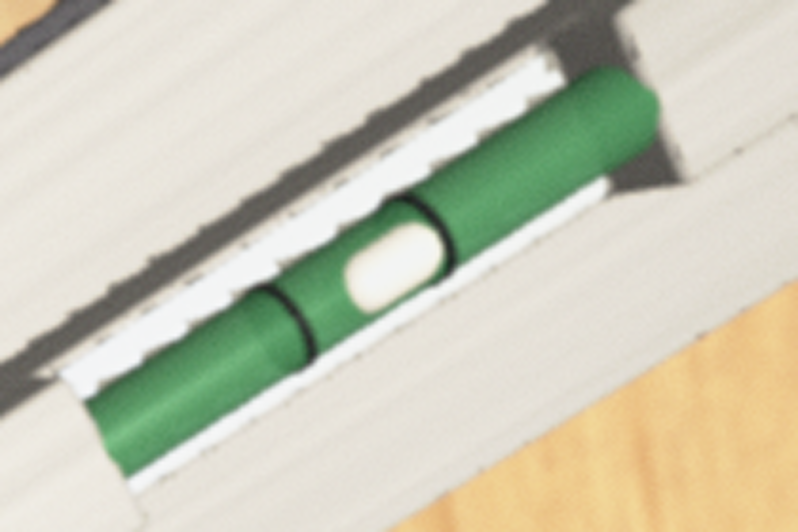

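>>> play_rows:
  series:
    - [0.75, 0.016, 0.2, -0.045, 0, 0, 0]
    - [0.75, 0, 0.3, 0, 0, 0, 0]
    - [0.75, 0, 0.25, 0, 0, 0, 0]
    - [0.75, 0, 0.12, 0, 0, 0, 0]
    - [0.75, 0, 0, 0, 0, 0, 0]
    - [0.75, 0, 0, 0, 0, 0, 0]

```text
time: 9.78
position: [0.4727, -0.0004, 0.0916]
tool_rot: [-0.402, 0.582, -0.581, 0.402]
ft_force: [0.6, -0.4, -0.4]
grip_width: 0.0653
```

```bash
python3 - <<'E'
from rig import eyes,robot
from h import *
p=eyes.camera_params("wrist"); im=shot(eyes,"wrist","w10.png"); 
o=robot.get_obs(); delta(o,[.4738,-.0005,.0917],249.3); print(o["grip_width"])
E
```

```text
pos [ 0.4732 -0.0005  0.0923] yawx 249.36 tilt 0.05 turn_y 0.0003 shift [-0.002  0.006  0.006] t 9.83 F [ 0.6  0.  -0.3]
0.06533368427117209
```

View pics/w10.png

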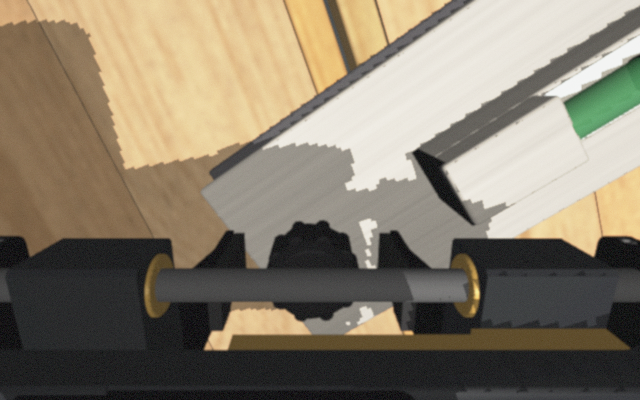

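>>> play_rows:
  series:
    - [0.3, 0, 0, 0, 0, 0, 0]
    - [0.3, 0, 0, 0, 0, 0, 0]
    - [0.3, 0, 0, 0, 0, 0, 0]
    - [0.3, 0, 0, 0, 0, 0, 0]
    - [0.3, 0, 0, 0, 0, 0, 0]
  grip_force: 20

```text
time: 10.25
position: [0.4727, -0.0004, 0.0926]
tool_rot: [0.402, -0.581, 0.582, -0.403]
ft_force: [0.1, 0.3, 0.9]
grip_width: 0.0401
```

>>> play_rows:
  series:
    - [0.3, 0, -0.004, 0, 0, 0.0389, 0]
    - [0.3, 0, -0.004, 0, 0, 0.0389, 0]
    - [0.3, 0, -0.004, 0, 0, 0.0389, 0]
    - [0.3, 0, -0.004, 0, 0, 0.0389, 0]
    - [0.3, 0, -0.004, 0, 0, 0.0389, 0]
    - [0.3, 0, -0.004, 0, 0, 0.0389, 0]
    - [0.3, 0, -0.004, 0, 0, 0.0389, 0]
    - [0.3, 0, -0.004, 0, 0, 0.0389, 0]
    - [0.3, 0, 0, 0, 0, 0, 0]

```text
time: 11.0
position: [0.4733, -0.0003, 0.0957]
tool_rot: [0.081, -0.702, 0.702, -0.082]
ft_force: [1.8, 1.2, 2.3]
grip_width: 0.0359
```

```bash
python3 - <<'E'
from rig import eyes,robot
from h import *
p=eyes.camera_params("wrist"); im=shot(eyes,"wrist","w11.png"); 
o=robot.get_obs(); delta(o,[.4738,-.0005,.0917],249.3); print(o["grip_width"],o["moment"])
E
```

```text
pos [ 4.732e-01 -3.000e-04  9.560e-02] yawx 193.48 tilt 0.11 turn_y -0.3101 shift [-0.     0.039  0.006] t 11.05 F [1.7 0.2 2.7]
0.036087625531496796 [ 0.55561908 -0.12114135 -0.04015197]
```

View pics/w11.png

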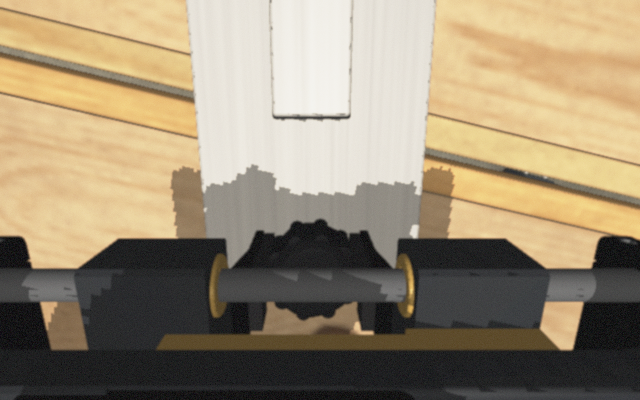

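```bash
python3 - <<'E'
from rig import eyes,robot
from h import *
p=eyes.camera_params("wrist"); o=robot.get_obs(); M=R.from_quat(o["tool_rot"]).as_matrix()
for z in (.099,.103):
  for q in [(315,220),(315,318),(313,288)]:
    a=onz(p,q,z); print(z,q,(M.T@(a-o["position"])*1000).round(1))
print(proj(p,[o["position"]+M@np.array([0,-.005,0])]))
im=cv2.imread("pics/w11.png"); cv2.imwrite("pics/w11c.png",cv2.resize(im[205:345,220:410],None,fx=4,fy=4,interpolation=cv2.INTER_CUBIC))
im=cv2.imread("pics/w10.png"); cv2.imwrite("pics/w10c.png",cv2.resize(im[205:345,220:410],None,fx=4,fy=4,interpolation=cv2.INTER_CUBIC))
E
```

```text
0.099 (315, 220) [-26.1  -3.3   1.5]
0.099 (315, 318) [18.3 -3.4  1.6]
0.099 (313, 288) [ 3.9 -3.4  0.7]
0.103 (315, 220) [-27.5  -7.3   1.4]
0.103 (315, 318) [15.5 -7.4  1.5]
0.103 (313, 288) [ 1.6 -7.4  0.7]
[[311.28323278 281.53957847]]
```

View pics/w11c.png

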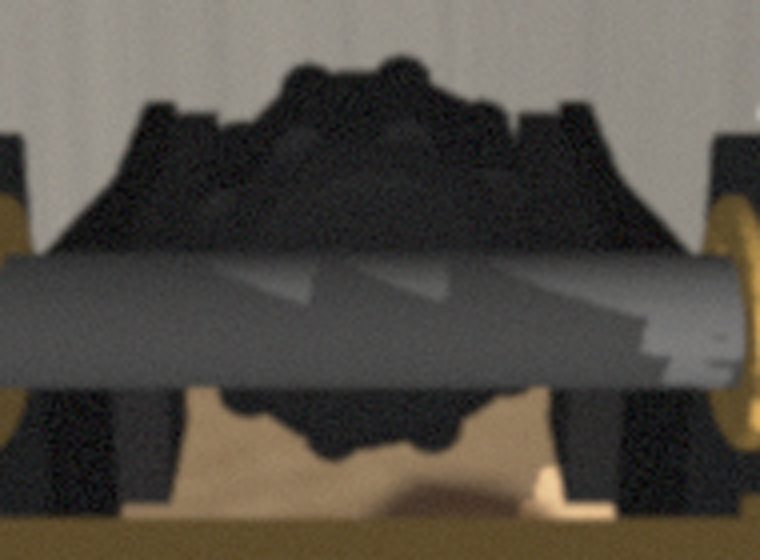

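View pics/w10c.png

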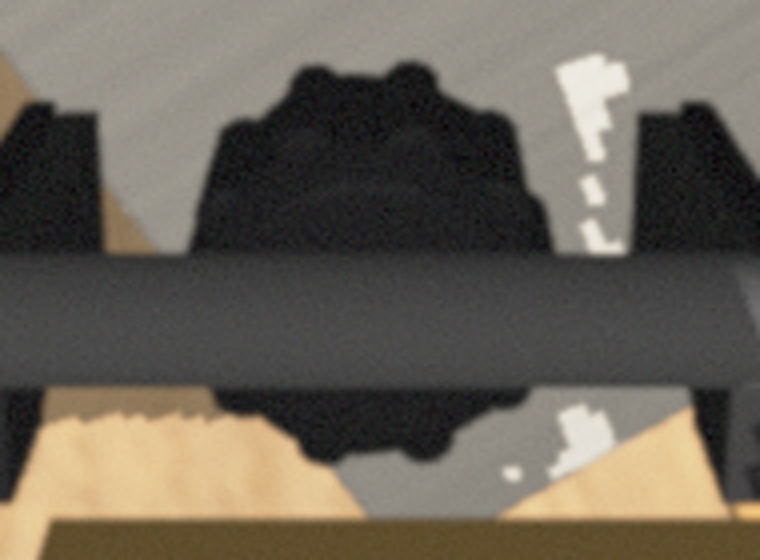

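The knob sits between the pads and its lobes kept the same phase relative to the fingers, so it turned with the gripper. Continuing the turn.

>>> play_rows:
  series:
    - [0.3, 0, -0.004, 0, 0, 0.0389, 0]
    - [0.3, 0, -0.004, 0, 0, 0.0389, 0]
    - [0.3, 0, -0.004, 0, 0, 0.0389, 0]
    - [0.3, 0, -0.004, 0, 0, 0.0389, 0]
    - [0.3, 0, -0.004, 0, 0, 0.0389, 0]
    - [0.3, 0, -0.004, 0, 0, 0.0389, 0]
    - [0.3, 0, -0.004, 0, 0, 0.0389, 0]
    - [0.3, 0, -0.004, 0, 0, 0.0389, 0]
    - [0.3, 0, 0, 0, 0, 0, 0]
    - [0.3, 0, 0, 0, 0, 0, 0]

```text
time: 11.88
position: [0.4738, -0.0005, 0.0988]
tool_rot: [0.257, 0.66, -0.659, -0.254]
ft_force: [2.5, 0.4, 1.6]
grip_width: 0.0358
```

```bash
python3 - <<'E'
from rig import eyes,robot
from h import *
im=shot(eyes,"top","t12.png"); 
o=robot.get_obs(); delta(o,[.4738,-.0005,.0917],249.3); print(o["grip_width"],o["moment"],o["q"].round(2))
cv2.imwrite("pics/t12c.png",cv2.resize(im[130:260,280:400],None,fx=4.5,fy=4.5,interpolation=cv2.INTER_CUBIC))
im=shot(eyes,"scene","s12.png"); cv2.imwrite("pics/s12c.png",cv2.resize(im[150:270,240:420],None,fx=4,fy=4,interpolation=cv2.INTER_CUBIC))
E
```

```text
pos [ 0.4738 -0.0005  0.0988] yawx 137.59 tilt 0.19 turn_y -0.6206 shift [ 0.     0.071 -0.   ] t 11.93 F [3.4 0.8 1.5]
0.035851294814473064 [ 0.63100954 -0.75062533 -0.00271385] [-0.24  0.59  1.94  0.    0.62  2.07]
```

View pics/s12c.png

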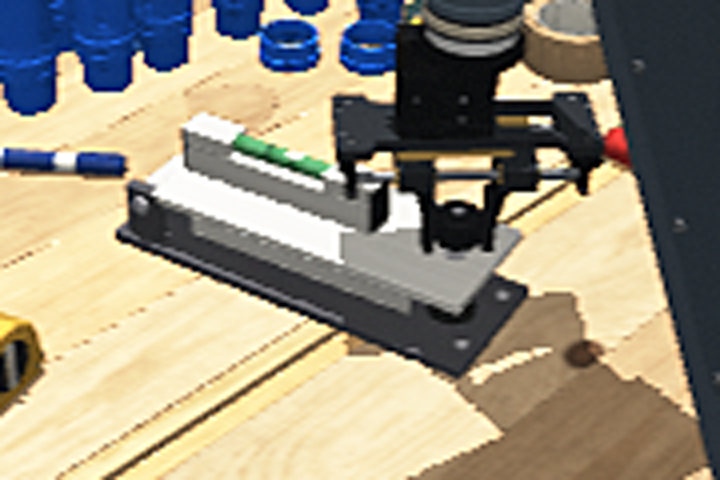

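>>> play_rows:
  series:
    - [0.7, 0, 0, 0, 0, 0, 0]
    - [0.7, 0, 0, 0, 0, 0, 0]
    - [0.7, 0, 0, 0, 0, 0, 0]
    - [0.7, 0, -0.1, 0, 0, 0, 0]
    - [0.7, 0, -0.3, 0, 0, 0, 0]
    - [0.7, 0, -0.35, 0, 0, 0, 0]
    - [0.7, 0, 0, 0, 0, -0.0388, 0]
    - [0.7, 0, 0, 0, 0, -0.0388, 0]
    - [0.7, 0, 0, 0, 0, -0.0388, 0]
    - [0.7, 0, 0, 0, 0, -0.0388, 0]
    - [0.7, 0, 0, 0, 0, -0.0388, 0]
    - [0.7, 0, 0, 0, 0, -0.0388, 0]

```text
time: 12.98
position: [0.4709, -0.0002, 0.173]
tool_rot: [0.001, 0.707, -0.707, -0.003]
ft_force: [-0.8, -0.2, -0.1]
grip_width: 0.0605
```

>>> play_rows:
  series:
    - [0, 0, 0, 0, 0, -0.0388, 0]
    - [0, 0, 0, 0, 0, -0.0388, 0]
    - [0, -0.2, 0, 0, 0, 0, 0]
    - [0, -0.35, 0, 0, 0, 0, 0]
    - [0, -0.33, 0, 0, 0, 0, 0]
    - [0, 0, 0, 0, 0, 0, 0]
    - [0, 0, 0, 0, 0, 0, 0]
    - [0, 0, 0, 0, 0, 0, 0]
    - [0, 0, 0, 0, 0, 0, 0]
    - [0, 0, 0, 0, 0, 0, 0]
  grip_force: 20

```text
time: 13.82
position: [0.5563, 0.0198, 0.1731]
tool_rot: [-0.082, 0.703, -0.702, 0.081]
ft_force: [0.1, -0.8, -0.3]
grip_width: 0.0041
```

```bash
python3 - <<'E'
from rig import eyes,robot
from h import *
o=robot.get_obs(); delta(o,[.5596,.0202,.14],193.4); print(o["grip_width"],o["q"].round(2))
im=shot(eyes,"wrist","w13.png")
E
```

```text
pos [0.5563 0.0198 0.1731] yawx 193.25 tilt 0.15 turn_y -0.0008 shift [-0.034  0.331  0.004] t 13.82 F [ 0.1 -0.8 -0.3]
0.0041498510138862415 [-0.17  0.54  1.68 -0.    0.93  1.17]
```

View pics/w13.png

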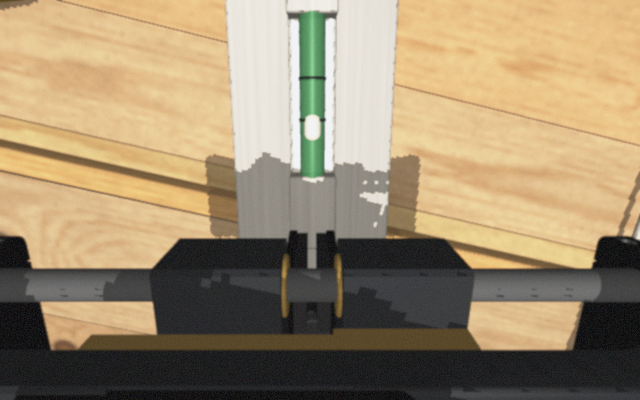

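>>> play_rows:
  series:
    - [0, -0.034, 0.2, 0.004, 0, 0, 0]
    - [0, 0, 0.15, 0, 0, 0, 0]
    - [0, 0, 0.05, 0, 0, 0, 0]
    - [0, 0, 0.02, 0, 0, 0, 0]
    - [0, 0, 0.02, 0, 0, 0, 0]
    - [0, 0, 0, 0, 0, 0, 0]
    - [0, 0, 0, 0, 0, 0, 0]

```text
time: 14.45
position: [0.5614, 0.0202, 0.1302]
tool_rot: [0.082, -0.702, 0.702, -0.082]
ft_force: [-2.1, -0.2, 2.5]
grip_width: 0.0005
```

>>> play_rows:
  series:
    - [0, 0, 0.01, 0, 0, 0, 0]
    - [0, 0, 0.01, 0, 0, 0, 0]
    - [0, 0, 0.01, 0, 0, 0, 0]
    - [0, 0, 0, 0, 0, 0, 0]
    - [0, 0, 0, 0, 0, 0, 0]

```text
time: 14.87
position: [0.5614, 0.0201, 0.1271]
tool_rot: [0.082, -0.702, 0.702, -0.082]
ft_force: [-2.8, -0.6, 6.1]
grip_width: 0.0006
```

>>> play_rows:
  series:
    - [0, 0, 0.008, 0, 0, 0, 0]
    - [0, 0, 0, 0, 0, 0, 0]
    - [0, 0, 0, 0, 0, 0, 0]

```text
time: 15.12
position: [0.5615, 0.02, 0.1269]
tool_rot: [0.082, -0.702, 0.703, -0.082]
ft_force: [-4.6, -0.6, 10.7]
grip_width: 0.0007
```

>>> play_rows:
  series:
    - [0, 0, 0.008, 0, 0, 0, 0]
    - [0, 0, 0, 0, 0, 0, 0]
    - [0, 0, 0, 0, 0, 0, 0]
    - [0, 0, 0, 0, 0, 0, 0]
    - [0, 0, 0, 0, 0, 0, 0]
    - [0, 0, 0, 0, 0, 0, 0]
    - [0, 0, 0, 0, 0, 0, 0]
    - [0, 0, 0, 0, 0, 0, 0]
    - [0, 0, 0, 0, 0, 0, 0]
    - [0, 0, 0, 0, 0, 0, 0]
    - [0, 0, 0, 0, 0, 0, 0]
    - [0, 0, 0, 0, 0, 0, 0]

```text
time: 16.12
position: [0.5615, 0.02, 0.1268]
tool_rot: [0.082, -0.702, 0.703, -0.082]
ft_force: [-6.3, -0.9, 14.2]
grip_width: 0.0007
```

>>> play_rows:
  series:
    - [0, 0, 0, 0, 0, 0, 0]
    - [0, 0, 0, 0, 0, 0, 0]
    - [0, 0, 0, 0, 0, 0, 0]
    - [0, 0, 0, 0, 0, 0, 0]
    - [0, 0, 0, 0, 0, 0, 0]
    - [0, 0, 0, 0, 0, 0, 0]
    - [0, 0, 0, 0, 0, 0, 0]
    - [0, 0, 0, 0, 0, 0, 0]
    - [0, 0, 0, 0, 0, 0, 0]
    - [0, 0, 0, 0, 0, 0, 0]
    - [0, 0, 0, 0, 0, 0, 0]
    - [0, 0, 0, 0, 0, 0, 0]

```text
time: 17.12
position: [0.5615, 0.02, 0.1268]
tool_rot: [0.082, -0.702, 0.703, -0.082]
ft_force: [-5.5, -0.3, 15.3]
grip_width: 0.0006
```

```bash
cat >> h.py <<'E'
def bubble(p,im,z=.102,dbg=True):
    """vial roughly along image columns; returns bubble offset (mm), + toward image bottom (knob), per line-centre & calibrated"""
    hsv=cv2.cvtColor(im,cv2.COLOR_BGR2HSV)
    g=((hsv[...,0]>45)&(hsv[...,0]<90)&(hsv[...,1]>100)).astype(np.uint8); g[235:]=0
    xs=np.where(g.sum(0)>40)[0]; x0,x1=xs.min(),xs.max(); xc=(x0+x1)//2
    G=im[:,xc-3:xc+4,1].mean(1); S=hsv[:,xc-3:xc+4,1].mean(1); V=hsv[:,xc-3:xc+4,2].mean(1)
    ys=np.where(g[:,x0:x1].sum(1)>5)[0]
    bub=np.where(S[:235]<60)[0]; bub=bub[(bub>ys.min())&(bub<ys.max())]
    # line rows from column strip beside the bubble
    side=np.r_[im[:,x0+2:x0+5,:].max(2).mean(1)[None],im[:,x1-4:x1-1,:].max(2).mean(1)[None],V[None]].min(0)
    return (x0,x1),(ys.min(),ys.max()),(bub.min(),bub.max()) if len(bub) else None,side,V,S
E
python3 - <<'E'
from rig import eyes,robot
from h import *
o=robot.get_obs(); delta(o,o["position"],193.4)
p=eyes.camera_params("wrist"); im=shot(eyes,"wrist","w14.png"); 
a=bubble(p,im); print(a[:3])
cv2.imwrite("pics/w14c.png",cv2.resize(im[0:240,240:390],None,fx=2.5,fy=2.5,interpolation=cv2.INTER_CUBIC))
E
```

```text
pos [0.5615 0.02   0.1268] yawx 193.28 tilt 0.05 turn_y -0.0007 shift [0. 0. 0.] t 17.12 F [-5.5 -0.3 15.3]
((np.int64(296), np.int64(324)), (np.int64(6), np.int64(208)), (np.int64(87), np.int64(141)))
```

View pics/w14c.png

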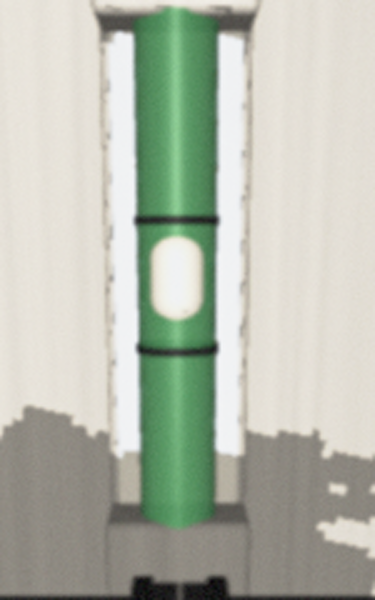

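```bash
cat > b.py <<'E'
from h import *
def meas(im,p,z=.102,verbose=True):
    hsv=cv2.cvtColor(im,cv2.COLOR_BGR2HSV).astype(float)
    g=((hsv[...,0]>45)&(hsv[...,0]<90)&(hsv[...,1]>100)); g[225:]=False
    xs=np.where(g.sum(0)>60)[0]; xc=int(round(xs.mean()))
    w=slice(xc-3,xc+4)
    blue=im[:,w].astype(float).min(2).mean(1); red=im[:,w,2].astype(float).mean(1); gr=im[:,w,1].astype(float).mean(1)
    # bubble edges: red channel half level
    base=np.median(red[20:200]); hi=red[20:210].max(); th=(base+hi)/2
    idx=np.where(red[10:225]>th)[0]+10
    s=idx.min(); e=idx.max()
    top=s-1+(th-red[s-1])/(red[s]-red[s-1]); bot=e+(red[e]-th)/(red[e]-red[e+1])
    # lines: dark minima of green
    gb=np.median(gr[20:200]); dark=np.clip(gb*.8-gr,0,None); dark[:25]=0; dark[200:]=0
    n,lab=cv2.connectedComponents((dark>0).astype(np.uint8).reshape(-1,1)); ls=[]
    for i in range(1,n):
        k=np.where(lab[:,0]==i)[0]
        if dark[k].max()>20: ls.append((k*dark[k]).sum()/dark[k].sum())
    f=lambda r: onz(p,(xc,r),z)
    P=[f(r) for r in (ls[0],top,bot,ls[-1])]; d=np.linalg.norm(np.array(P)-P[0],axis=1)*1000
    if verbose: print("xc",xc,"lines",np.round(ls,2),"bubble",round(top,2),round(bot,2),"line gap mm %.2f bubble len %.2f"%(d[3],d[2]-d[1]),"offset toward knob %.2f mm"%(((d[1]+d[2])/2-d[3]/2)*23/d[3]))
E
python3 - <<'E'
from rig import eyes,robot
from b import *
p=eyes.camera_params("wrist"); im=cv2.imread("pics/w14.png"); meas(im,p)
im=shot(eyes,"wrist","w15.png"); meas(im,p)
E
```

```text
xc 311 lines [ 87.54 140.51] bubble 94.29 127.17 line gap mm 22.80 bubble len 14.08 offset toward knob -1.56 mm
xc 311 lines [ 87.54 140.52] bubble 94.32 127.17 line gap mm 22.80 bubble len 14.07 offset toward knob -1.56 mm
```

>>> play_rows:
  series:
    - [0, 0, 0, 0, 0, 0, 0]
    - [0, 0, 0, 0, 0, 0, 0]
    - [0, 0, 0, 0, 0, 0, 0]
    - [0, 0, 0, 0, 0, 0, 0]
    - [0, 0, 0, 0, 0, 0, 0]
    - [0, 0, 0, 0, 0, 0, 0]
    - [0, 0, 0, 0, 0, 0, 0]
    - [0, 0, 0, 0, 0, 0, 0]
    - [0, 0, 0, 0, 0, 0, 0]
    - [0, 0, 0, 0, 0, 0, 0]
    - [0, 0, 0, 0, 0, 0, 0]
    - [0, 0, 0, 0, 0, 0, 0]

```text
time: 18.22
position: [0.5615, 0.02, 0.1268]
tool_rot: [0.082, -0.702, 0.703, -0.082]
ft_force: [-5.6, -0.8, 15.3]
grip_width: 0.0006
```

```bash
python3 - <<'E'
from rig import eyes,robot
from b import *
p=eyes.camera_params("wrist")
im=shot(eyes,"wrist","w16.png"); meas(im,p)
E
```

```text
xc 311 lines [ 87.54 140.52] bubble 94.32 127.19 line gap mm 22.80 bubble len 14.08 offset toward knob -1.56 mm
```

>>> play_rows:
  series:
    - [0, 0, -0.1, 0, 0, 0, 0]
    - [0, 0, -0.25, 0, 0, 0, 0]
    - [0.7, 0, -0.18, 0, 0, 0, 0]
    - [0.7, 0.3, 0, 0, 0, 0, 0]
    - [0.7, 0.3, 0, 0, 0, 0, 0]
    - [0.7, 0.3, 0, 0, 0, 0, 0]
    - [0.7, 0, 0, 0, 0, 0.0388, 0]
    - [0.7, 0, 0, 0, 0, 0.0388, 0]
    - [0.7, 0, 0, 0, 0, 0.0388, 0]
    - [0.7, 0, 0, 0, 0, 0.0388, 0]
    - [0.7, 0, 0, 0, 0, 0.0388, 0]
    - [0.7, 0, 0, 0, 0, 0.0388, 0]

```text
time: 19.27
position: [0.4751, -0.0006, 0.1782]
tool_rot: [0.178, 0.685, -0.684, -0.176]
ft_force: [0.4, 0.3, -0.1]
grip_width: 0.0572
```

>>> play_rows:
  series:
    - [0.7, 0, 0, 0, 0, 0.0388, 0]
    - [0.7, 0, 0, 0, 0, 0.0384, 0]
    - [0.7, 0, 0, 0, 0, 0, 0]
    - [0.7, 0, 0, 0, 0, 0, 0]
    - [0.7, 0, 0, 0, 0, 0, 0]
    - [0.7, 0, 0, 0, 0, 0, 0]

```text
time: 19.77
position: [0.4742, -0.0004, 0.1779]
tool_rot: [0.256, 0.659, -0.659, -0.256]
ft_force: [-0.1, 0.4, 0.1]
grip_width: 0.0608
```

```bash
python3 - <<'E'
from rig import eyes,robot
from h import *
o=robot.get_obs(); delta(o,[.4738,-.0005,.0985],137.6); print(o["grip_width"],o["q"].round(2))
im=shot(eyes,"wrist","w17.png")
E
```

```text
pos [ 4.742e-01 -4.000e-04  1.779e-01] yawx 137.55 tilt 0.04 turn_y -0.0003 shift [0.003 0.794 0.004] t 19.77 F [-0.1  0.4  0.1]
0.060849811846828965 [-0.24  0.44  1.87  0.    0.83  2.07]
```

View pics/w17.png

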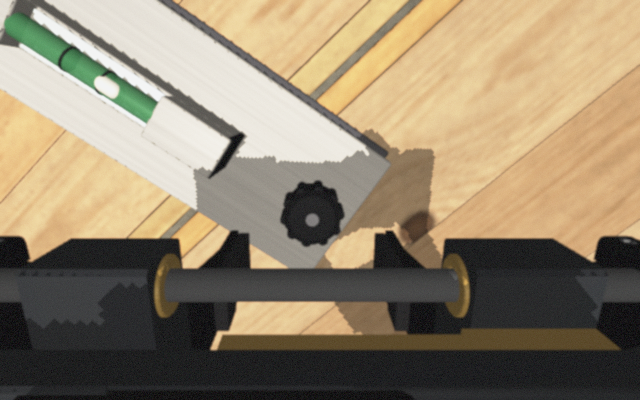

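The knob is at (312,215), centred between the fingers at about columns 240–385, and the level is still on the shelf. Descend, grip and turn about 8.6° clockwise.

>>> play_rows:
  series:
    - [0.7, 0, 0.2, 0, 0, 0, 0]
    - [0.7, 0, 0.3, 0, 0, 0, 0]
    - [0.7, 0, 0.2, 0, 0, 0, 0]
    - [0.7, 0, 0.09, 0, 0, 0, 0]
    - [0.7, 0, 0, 0, 0, 0, 0]
    - [0.3, 0, 0, 0, 0, 0, 0]
    - [0.3, 0, 0, 0, 0, 0, 0]
    - [0.3, 0, 0, 0, 0, 0, 0]
    - [0.3, 0, 0, 0, 0, 0, 0]
    - [0.3, 0, 0, 0, 0, 0, 0]
    - [0.3, 0, 0, 0, 0, 0, 0]
  grip_force: 20

```text
time: 20.73
position: [0.4743, -0.0006, 0.0997]
tool_rot: [0.257, 0.659, -0.659, -0.256]
ft_force: [0.3, -1.4, 5.0]
grip_width: 0.0362
```

>>> play_rows:
  series:
    - [0.3, 0, -0.002, 0, 0, 0.024, 0]
    - [0.3, 0, -0.003, 0, 0, 0.024, 0]
    - [0.3, 0, 0, 0, 0, 0, 0]
    - [0.3, 0, 0, 0, 0, 0, 0]
    - [0.3, 0, 0, 0, 0, 0, 0]

```text
time: 21.15
position: [0.4743, -0.0006, 0.1002]
tool_rot: [0.306, 0.638, -0.638, -0.305]
ft_force: [-1.6, -1.0, 5.5]
grip_width: 0.0363
```

```bash
python3 - <<'E'
from rig import eyes,robot
from h import *
o=robot.get_obs(); delta(o,[.4738,-.0005,.0985],137.6); print(o["grip_width"],o["moment"])
E
```

```text
pos [ 0.4743 -0.0006  0.1002] yawx 128.82 tilt 0.08 turn_y -0.0488 shift [0.004 0.017 0.002] t 21.15 F [-1.6 -1.   5.5]
0.03627603373184122 [-0.0915051   0.24781821 -0.03411079]
```

>>> play_rows:
  series:
    - [0.7, 0, 0, 0, 0, 0, 0]
    - [0.7, 0, 0, 0, 0, 0, 0]
    - [0.7, 0, 0, 0, 0, 0, 0]
    - [0.7, 0, -0.1, 0, 0, 0, 0]
    - [0.7, 0, -0.3, 0, 0, 0, 0]
    - [0.7, 0, -0.35, 0, 0, 0, 0]
    - [0.7, 0, 0, 0, 0, -0.0389, 0]
    - [0.7, 0, 0, 0, 0, -0.0389, 0]
    - [0.7, 0, 0, 0, 0, -0.0389, 0]
    - [0.7, 0, 0, 0, 0, -0.0389, 0]
    - [0.7, 0, 0, 0, 0, -0.0389, 0]
    - [0.7, 0, 0, 0, 0, -0.0389, 0]

```text
time: 22.15
position: [0.4738, -0.0003, 0.1743]
tool_rot: [0.054, 0.705, -0.705, -0.054]
ft_force: [-0.2, -0.1, 0.1]
grip_width: 0.0606
```

>>> play_rows:
  series:
    - [0, 0, 0, 0, 0, -0.0389, 0]
    - [0, 0, 0, 0, 0, -0.0389, 0]
    - [0, 0, 0, 0, 0, -0.0389, 0]
    - [0, 0, 0, 0, 0, -0.0085, 0]
    - [0, -0.25, 0, 0, 0, 0, 0]
    - [0, -0.35, 0, 0, 0, 0, 0]
    - [0, -0.28, 0, 0, 0, 0, 0]
    - [0, 0, 0, 0, 0, 0, 0]
    - [0, 0, 0, 0, 0, 0, 0]
    - [0, 0, 0, 0, 0, 0, 0]

```text
time: 22.98
position: [0.5581, 0.0201, 0.1736]
tool_rot: [-0.083, 0.703, -0.702, 0.081]
ft_force: [-0.1, 0.7, -1.4]
grip_width: 0.004
```

```bash
python3 - <<'E'
from rig import eyes,robot
from b import *
o=robot.get_obs(); delta(o,[.5605,.0202,.132],193.4); print(o["grip_width"])
p=eyes.camera_params("wrist"); im=shot(eyes,"wrist","w18.png"); meas(im,p)
E
```

```text
pos [0.5581 0.0201 0.1736] yawx 193.38 tilt 0.17 turn_y -0.0001 shift [-0.025  0.416  0.005] t 22.98 F [-0.1  0.7 -1.4]
0.004040797791283279
xc 312 lines [80.06] bubble -inf 144.9 line gap mm 0.00 bubble len nan offset toward knob nan mmb.py:12: RuntimeWarning: divide by zero encountered in scalar divide
  top=s-1+(th-red[s-1])/(red[s]-red[s-1]); bot=e+(red[e]-th)/(red[e]-red[e+1])
h.py:7: RuntimeWarning: invalid value encountered in divide
  c,d=ray(p,uv); return c+d*(z-c[2])/d[2]
```

View pics/w18.png

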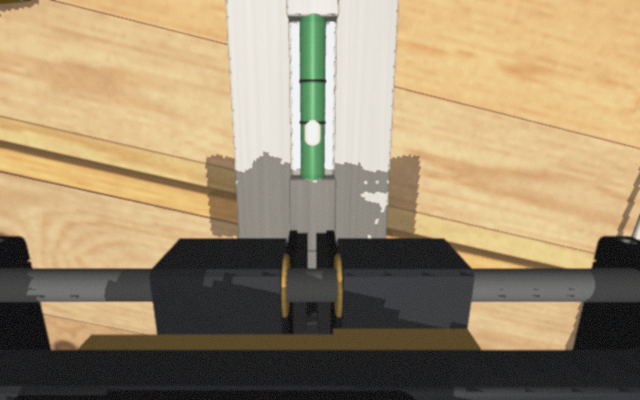

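>>> play_rows:
  series:
    - [0, -0.025, 0.2, 0.005, 0, 0, 0]
    - [0, 0, 0.15, 0, 0, 0, 0]
    - [0, 0, 0.05, 0, 0, 0, 0]
    - [0, 0, 0.02, 0, 0, 0, 0]
    - [0, 0, 0.02, 0, 0, 0, 0]
    - [0, 0, 0.01, 0, 0, 0, 0]
    - [0, 0, 0.01, 0, 0, 0, 0]
    - [0, 0, 0.01, 0, 0, 0, 0]
    - [0, 0, 0, 0, 0, 0, 0]
    - [0, 0, 0, 0, 0, 0, 0]
    - [0, 0, 0, 0, 0, 0, 0]

```text
time: 23.95
position: [0.5621, 0.02, 0.1276]
tool_rot: [0.082, -0.702, 0.702, -0.082]
ft_force: [-2.8, -0.4, 3.0]
grip_width: 0.0004
```

>>> play_rows:
  series:
    - [0, 0, 0.01, 0, 0, 0, 0]
    - [0, 0, 0.01, 0, 0, 0, 0]
    - [0, 0, 0, 0, 0, 0, 0]
    - [0, 0, 0, 0, 0, 0, 0]

```text
time: 24.28
position: [0.5621, 0.0198, 0.1271]
tool_rot: [0.082, -0.702, 0.703, -0.083]
ft_force: [-5.3, -1.0, 14.4]
grip_width: 0.0004
```

>>> play_rows:
  series:
    - [0, 0, 0.003, 0, 0, 0, 0]
    - [0, 0, 0, 0, 0, 0, 0]
    - [0, 0, 0, 0, 0, 0, 0]
    - [0, 0, 0, 0, 0, 0, 0]
    - [0, 0, 0, 0, 0, 0, 0]
    - [0, 0, 0, 0, 0, 0, 0]
    - [0, 0, 0, 0, 0, 0, 0]
    - [0, 0, 0, 0, 0, 0, 0]
    - [0, 0, 0, 0, 0, 0, 0]
    - [0, 0, 0, 0, 0, 0, 0]
    - [0, 0, 0, 0, 0, 0, 0]
    - [0, 0, 0, 0, 0, 0, 0]

```text
time: 25.28
position: [0.5621, 0.0198, 0.1271]
tool_rot: [0.082, -0.702, 0.703, -0.083]
ft_force: [-5.0, -0.9, 16.3]
grip_width: 0.0005
```

>>> play_rows:
  series:
    - [0, 0, 0, 0, 0, 0, 0]
    - [0, 0, 0, 0, 0, 0, 0]
    - [0, 0, 0, 0, 0, 0, 0]
    - [0, 0, 0, 0, 0, 0, 0]
    - [0, 0, 0, 0, 0, 0, 0]
    - [0, 0, 0, 0, 0, 0, 0]
    - [0, 0, 0, 0, 0, 0, 0]
    - [0, 0, 0, 0, 0, 0, 0]
    - [0, 0, 0, 0, 0, 0, 0]
    - [0, 0, 0, 0, 0, 0, 0]
    - [0, 0, 0, 0, 0, 0, 0]
    - [0, 0, 0, 0, 0, 0, 0]

```text
time: 26.28
position: [0.5621, 0.0198, 0.1271]
tool_rot: [0.082, -0.702, 0.703, -0.083]
ft_force: [-5.8, -0.4, 16.0]
grip_width: 0.0005
```

>>> play_rows:
  series:
    - [0, 0, 0, 0, 0, 0, 0]
    - [0, 0, 0, 0, 0, 0, 0]
    - [0, 0, 0, 0, 0, 0, 0]
    - [0, 0, 0, 0, 0, 0, 0]
    - [0, 0, 0, 0, 0, 0, 0]
    - [0, 0, 0, 0, 0, 0, 0]
    - [0, 0, 0, 0, 0, 0, 0]
    - [0, 0, 0, 0, 0, 0, 0]
    - [0, 0, 0, 0, 0, 0, 0]
    - [0, 0, 0, 0, 0, 0, 0]
    - [0, 0, 0, 0, 0, 0, 0]
    - [0, 0, 0, 0, 0, 0, 0]

```text
time: 27.28
position: [0.5621, 0.0198, 0.1271]
tool_rot: [0.082, -0.702, 0.703, -0.083]
ft_force: [-5.0, -1.2, 15.9]
grip_width: 0.0005
```

```bash
python3 - <<'E'
from rig import eyes,robot
from b import *
o=robot.get_obs(); delta(o,o["position"],193.4)
p=eyes.camera_params("wrist"); im=shot(eyes,"wrist","w19.png"); meas(im,p)
im=shot(eyes,"wrist","w20.png"); meas(im,p)
cv2.imwrite("pics/w20c.png",cv2.resize(im[0:240,240:390],None,fx=2.5,fy=2.5,interpolation=cv2.INTER_CUBIC))
s=shot(eyes,"scene","s20.png"); cv2.imwrite("pics/s20c.png",cv2.resize(s[150:330,190:420],None,fx=3.3,fy=3.3,interpolation=cv2.INTER_CUBIC))
t=shot(eyes,"top","t20.png")
E
```

```text
pos [0.5621 0.0198 0.1271] yawx 193.39 tilt 0.06 turn_y -0.0001 shift [0. 0. 0.] t 27.28 F [-5.  -1.2 15.9]
xc 310 lines [ 88.46 141.4 ] bubble 98.58 131.33 line gap mm 22.86 bubble len 14.14 offset toward knob -0.13 mm
xc 310 lines [ 88.47 141.4 ] bubble 98.59 131.31 line gap mm 22.86 bubble len 14.13 offset toward knob -0.13 mm
```

View pics/w20c.png

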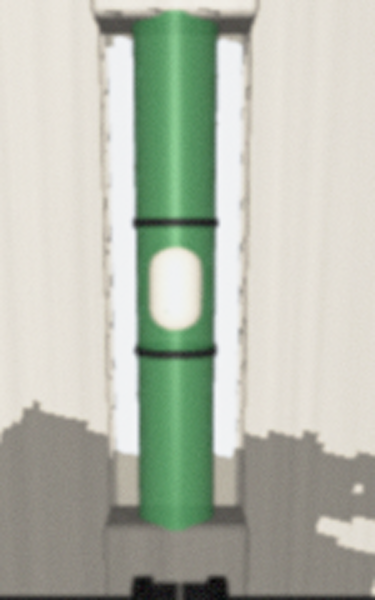

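View pics/s20c.png

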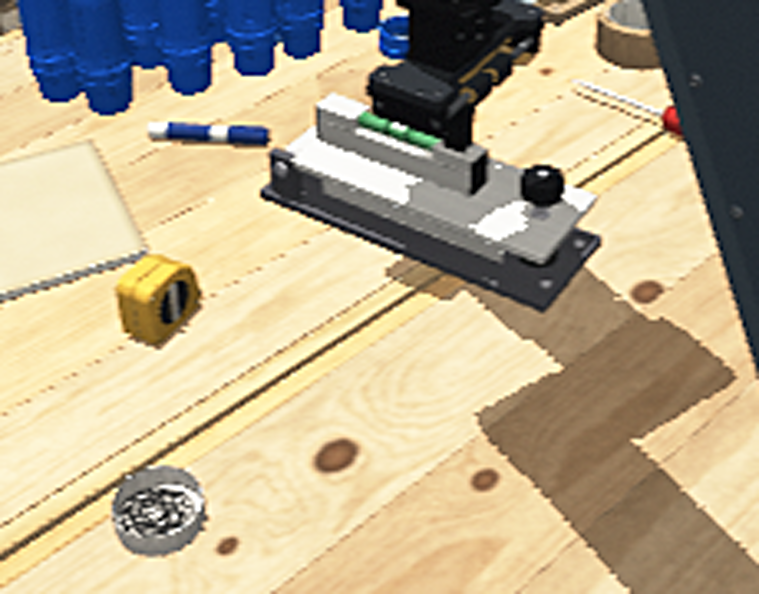

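```bash
python3 - <<'E'
from rig import eyes,robot,ticket
from h import *
p=eyes.camera_params("wrist"); c=onz(p,(310.5,115),.102); k=np.array([.4740,-.0005]); u=np.array([np.cos(np.radians(13.35)),np.sin(np.radians(13.35))])
d=c[:2]-k; print(c.round(4),"along %.4f lateral %.4f"%(d@u,d[1]*u[0]-d[0]*u[1]))
a=cv2.imread("pics/top0.png").astype(int);b=cv2.imread("pics/top0.png") ; t=cv2.imread("pics/t20.png").astype(int)
for n,(x0,y0,x1,y1) in dict(tape=(228,160,265,190),tin=(188,220,218,250),sd=(420,175,445,246)).items(): print(n,np.abs(a-t)[y0:y1,x0:x1].mean().round(2))
E
```

```text
[0.6254 0.0352 0.102 ] along 0.1556 lateral -0.0002
tape 8.25
tin 7.98
sd 8.32
```

```bash
python3 - <<'E'
from rig import robot,ticket
o=robot.get_obs(); print(o["time"],o["ft_force"]); print(ticket.hand_in())
E
```

```text
27.4833 [-6.06283164 -1.2266471  15.70826328]
the job is handed in; nothing more can be done
None
```

I laid the level lengthwise on the shelf, let go of it, and turned the front foot clockwise by its knob: about 112°, then 8.7° more after a pressed reading. I handed in at 27.5 s of the 67 s, with the closed fingertips still pressing the level's end nearer the knob.

- **Bubble:** under pressure and settled, it stood 0.13 mm from centre. Two wrist-camera pictures agreed; before the second turn it was 1.56 mm off.
- **Pressing force:** about 16 N downward. When I pressed harder the shelf went no lower, so it was seated on its foot. There was also a sideways force of about 5–6 N from the fingertips.
- **Level position:** its middle lay 155.6 mm from the knob's axis, against 155 mm asked, and 0.2 mm off the centre line. That check relies on the camera's calibration, good to about 2 mm.
- **Bystanders:** the before and after top pictures show only an even noise difference of about 8 grey levels on each of the tape measure, tin and screwdriver. I saw no sign that any of them moved.
- **Disagreements:** the top and wrist cameras differed by up to about 5 mm on the shelf and knob positions, so I weighed the estimates together. The measured bubble length came out as 14.1 mm against the stated 13 mm or so. One bubble reading, taken unpressed before the last press, failed and I didn't use it.

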